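# File a case of stones in the stock drawer

### The arm

A 6-joint arm with a two-finger parallel gripper is mounted at the origin on the work surface. World frame = base frame: x ahead of the robot, y to its left, z up, the work surface at z = 0. Lengths are in m, angles in rad, forces in N, time in s.
With the tool pointing down it reaches from about 0.35 to 0.85 m from the base axis. Payload 8.1 kg.
Tool frame: the origin (TCP) lies on the centre line of the jaws, within the pads' length; the fingertips stand 17 mm ahead of it and the grasp point (between the pads) lies 2 mm behind it; z points along the fingers, y is the line along which they close (so a half turn about z gives the same grasp; the last joint's range is limited). The gripper opens to 93 mm and grips with 3 to 60 N. Pads are 15 mm wide; open, the fingers measure 128 mm over their backs; the gripper's body (75 mm by 188 mm) begins 65 mm behind the grasp point.
Start: joints at [1.027, 0.13, 1.488, -0, 1.523, -0.085], TCP at [0.266, 0.538, 0.236] pointing down, gripper open.
Joint ranges: [-2.96, 2.96], [-0.89, 2.26], [0.02, 2.5], [-1.34, 4.48], [0, 2.73], [-2.66, 2.66]. Speed limits (rad/s): [2.39, 2.39, 2.79, 3.14, 3.14, 3.14].

### API

Orientations are given as a rotation vector (axis times angle).
In Python, from plant import telemetry, viewer, order gives the robot as it stands.
- The arm moves only by the tool send_rows, never from a script. Its argument "plan" is a list that holds one entry, the list of rows, each a list of 5 numbers: the closure, from -1 (fully open) to 1 (shut), then the shift along the world's x, y, z normalised to -1 to 1, where 1 is 0.2 m, then the turn about the world's z normalised to -1 to 1, where 1 is 60 degrees. A call has 1 to 20 rows; each row is the pose to reach, as a shift and turn from the pose commanded when the call began; what a row does not reach only later rows make up. A row lasts 1/12 s, in which the tool goes at most 41.7 mm and 7.16 degrees, less where a joint would pass 70% of its speed; a pose out of reach is approached as far as the arm can. A call with a number of a shift or a turn outside -1 to 1 is refused whole. A call with a gripper value outside its range is refused whole. The fingers move at their own pace and stop on an object; "force" is the grip in N (left out, the last holds). Time passes only in rows, so rows that repeat a pose let the fingers close. It gives the time, the measured TCP pose, the force, the opening and the grip force at its end, in the units of the state.
- telemetry.read_state(): the state, without advancing time (a new reading comes with each control period).
- viewer.read_camera(name): name is "scene" or "top" or "wrist"; returns (picture, depth): 420x560x3 uint8, blue, green, red; 420x560 float32, m along the optical axis (not along the pixel's ray), 0 where there is no reading.
- viewer.calibration(name): a dict with "camera_matrix" (3x3 intrinsics, pixels), "dist_coeffs" ([k1, k2, p1, p2, k3] as OpenCV has them; the pictures are not rectified), "extrinsics" (4x4, takes a point from camera to world coordinates); the wrist camera has in their place "hand_eye" (4x4, takes a point from camera to tool coordinates, whose origin is the TCP and whose axes are the flange's). Camera axes: x right, y up, looking along -z (the intrinsics and any distortion apply to the point x, -y, -z); pixel columns grow to the right and rows downward; lengths in m; the calibration is good to about 2 mm. A picture is of the moment at which its call begins: read the wrist's pose just before it. calibration takes no time and is no camera call.
- order.close_job(): hands the job in; it is judged then, once.
The state is a dict: "t": time; "q": joint angles; "dq": joint speeds; "joint_torque": joint torques, N m; "tool_pos": TCP position; "orientation": TCP orientation; "force": force on the tool from outside, world axes, zero at the start; "wrist_torque": the same for the moment, N m; "opening": finger opening in m; "gripper_force": force on a finger pad.
Only numpy, scipy, OpenCV 4.12 (cv2) and the standard library are available. Lean on these libraries where they do the work, as an engineer would, in place of code of your own. Each camera call takes 0.05 s, during which the arm holds its last target. There are 200 camera calls.

### The job

Put the flat rectangular case of stones away: lay it flat in the front compartment of the open drawer, long sides running front to back, and slide it home, square against the divider behind it and, without forcing it, against the spring-backed side plate on its left (as seen facing the drawer's front) so that the plate stays pressed fully back; feel for the plate, as it is not always set at the same place. Then slide the drawer fully shut without slamming it, and leave everything else where it is.

Things in the scene. Friction and masses are not known exactly. Their poses are not given: they have to be found in the camera images.
- case: The case to put away: a closed flat rectangular box, white base under a clear lid with polished stones inside, 84 (its x) by 56 (its y) by 26 high, about 280 g, rigid. Origin at the centre of its underside. It starts flat on the table.
- cabinet: Grey two-drawer desktop cabinet with white fronts, fixed to the table, 310 deep, 240 wide, 130 high. Origin on the table under the middle of its front face; its x points from the face into the cabinet, y to the left as seen facing the front, z up. The lower drawer does not open.
- drawer (a joint): How far the upper drawer is pulled out, m: 0 is fully shut, 0.22 is its limit. It slides out along the cabinet's -x, stays where it is left, and moves when pushed with more than about 8 N, also by way of something pressed against its divider. Its front panel is 236 wide, 14 thick, from 63 to 115 mm above the table; the pull stands 12 mm out.
- drawer_pull (a point): Middle of the outer edge of the upper drawer's pull, a steel lip 70 wide (y) and 8 high on the front panel, 95 above the table; axes as the cabinet's. From here the front compartment spans x 26 (panel) to 161 (divider), y -99 to 99 (side walls), its floor 24 below; divider and side walls 34 high, 6 thick. Against the divider the case's centre lies at x 119.
- side_track: Fixed mount of the side plate, at the foot of the compartment's left wall, x 97.5, y 99, z -24 from drawer_pull; moves with the drawer. The plate's holder is clamped to it anywhere within 45 mm, firmly: the plate's free face then stands at y 32 to 77 from drawer_pull, not told, to be seen or felt.
- side_plate (a joint): How far the side plate is pressed back into its holder, m, towards +y: 0 free, 0.008 fully back, where it stops hard. An upright white plate, 126 long (x), 5 thick, 30 high, parallel to the left wall. Its spring is weak (about 0.5 N), so that the case's own weight on the floor keeps it pressed. Do not press on it with more than about 25 N.
- tub: Bystander: round flat tub with clear lid and stones, 72 diameter, 26 high. Origin at the centre of its underside.
- tall_box: Bystander: tall square box with clear lid and stones, 48 by 48 by 58 high. Origin at the centre of its underside.
- bangle: Bystander: stone bangle lying flat, 74 outer diameter, 12 high. Origin at the centre of its underside.
- bottle: Bystander: water bottle, 62 diameter, 200 high. Origin at the centre of its underside.
- cup: Bystander: paper cup, 72 diameter, 85 high. Origin at the centre of its underside.
- loupe: Bystander: black loupe on the cabinet's top, 34 diameter, 22 high. Origin at the centre of its underside.
- brush: Bystander: small brush lying on the table, 150 long along its x. Origin in its middle, at its underside.
Things that resemble listed ones, but are neither listed nor needed, are in the scene too. Leave any blue or pink look-alike of the case alone.

How it is judged:
By the outcome, as a careful person would: the job done as asked, in the order asked, and still so for the second after the job is handed in, with the robot touching nothing.
It also fails if it takes over 69 s, if anything falls off the work surface, if the arm or the gripper's body presses on something with over 40 N, if the wrist force passes 120 N, or if a joint passes its speed limit or range.

## Working session

There is one attempt and no reset: what is moved stays moved. The work goes in short steps, Python scripts to look and compute and a tool call to move; the robot and the scene stay as the last step left them, time stands still between calls to the robot, and variables do not carry over. Pictures are saved under pics/ and viewed, at most 10 in all, crops included, and the job is handed in when it is done.

Besides the shell and the picture viewer there is one more tool, called after "Call:" in YAML: its name, and indented under it one key for each argument. send_rows: Moves the arm, as the interface text tells. Scaled input: -1 to 1 covers 0.2 m each way for a shift and 60 degrees each way for a turn. Its arguments: {"type":"object","properties":{"plan":{"type":"array"},"force":{"type":"number"}},"required":["plan"]}

```bash
mkdir -p pics; cat > h.py <<'E'
import numpy as np, cv2
from plant import telemetry, viewer, order
from scipy.spatial.transform import Rotation as R
def cloud(name):
    s=telemetry.read_state(); im,d=viewer.read_camera(name); c=viewer.calibration(name)
    K=np.array(c["camera_matrix"]);D=np.array(c["dist_coeffs"])
    h,w=d.shape; u,v=np.meshgrid(np.arange(w),np.arange(h))
    p=cv2.undistortPoints(np.stack([u,v],-1).reshape(-1,1,2).astype(np.float64),K,D).reshape(h,w,2)
    P=np.stack([p[...,0]*d,-p[...,1]*d,-d,np.ones_like(d)],-1)
    if "extrinsics" in c: T=np.array(c["extrinsics"])
    else:
        T=np.eye(4);T[:3,:3]=R.from_rotvec(s["orientation"]).as_matrix();T[:3,3]=s["tool_pos"];T=T@np.array(c["hand_eye"])
    W=(P@T.T)[...,:3].copy(); W[d==0]=np.nan
    return im,d,W
E
python3 - <<'E'
from h import *
for n in ("top","scene"):
    im,d,W=cloud(n); cv2.imwrite(f"pics/{n}0.png",im); np.savez(f"{n}0.npz",im=im,W=W)
s=telemetry.read_state();print({k:np.round(v,3).tolist() for k,v in s.items()})
E
```

```text
{'t': 0.1, 'q': [1.027, 0.131, 1.489, 0.0, 1.523, -0.085], 'dq': [-0.0, -0.002, -0.002, 0.001, -0.001, 0.001], 'joint_torque': [0.002, -56.134, -49.31, 0.077, 0.029, -0.0], 'tool_pos': [0.265, 0.538, 0.235], 'orientation': [-0.714, -3.059, 0.002], 'force': [-0.16, 0.136, -0.318], 'wrist_torque': [0.054, 0.006, -0.028], 'gripper_force': 0.0, 'opening': 0.093}
```

View pics/top0.png

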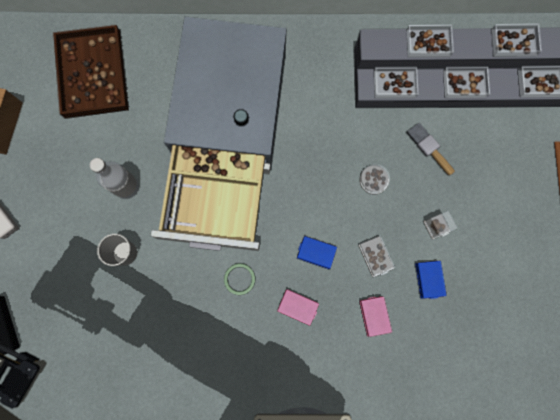

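View pics/scene0.png

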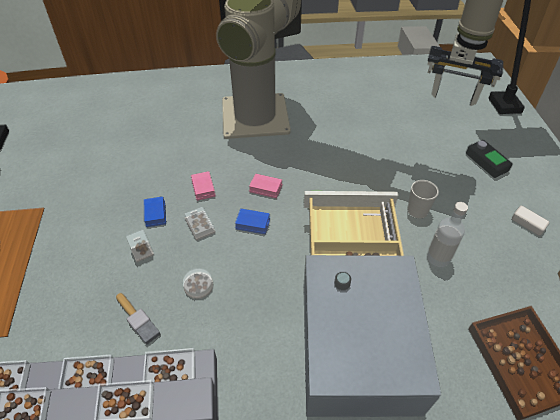

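The top view shows these candidates for the case:
- **Clear rectangle with stones, (377,256):** flat, white base and clear lid, so it fits the description.
- **Blue boxes, (317,252) and (431,279), and pink boxes, (298,306) and (376,315):** look-alikes to leave alone.
- **Tall box (440,223) and tub (375,179):** bystanders.

The drawer is open, with its front edge at about (205,240) and the plate on its left side at about (175,205). I'll confirm the case with a crop and measure.

```bash
python3 - <<'E'
from h import *
z=np.load("top0.npz");im=z["im"];W=z["W"]
a=cv2.resize(im[205:345,270:470],None,fx=3,fy=3,interpolation=cv2.INTER_CUBIC)
b=cv2.resize(im[140:255,145:275],None,fx=3,fy=3,interpolation=cv2.INTER_CUBIC)
c=np.zeros((420+0,600,3),np.uint8); cv2.imwrite("pics/cropcase.png",a); cv2.imwrite("pics/cropdr.png",cv2.resize(im[140:255,145:275],None,fx=5,fy=5,interpolation=cv2.INTER_CUBIC))
Z=W[...,2]; tab=np.nanmedian(Z[200:300,300:340]);print("table z",tab)
m=((Z>0.012)).astype(np.uint8)
n,l,st,ce=cv2.connectedComponentsWithStats(m)
for i in range(1,n):
    if 60<st[i,4]<30000:
        q=W[l==i]; r=cv2.minAreaRect((q[:,:2]*1000).astype(np.float32)); print(ce[i].round(),st[i,4],np.round(r[0],1),np.round(r[1],1),round(r[2],1),np.round(np.percentile(q[:,2],[50,95]),3))
# drawer samples
for v in range(150,256,6): print(v,[f"{Z[v,u]*1000:.0f}" for u in range(156,272,4)])
for p in [(152,234),(258,247),(190,246),(220,248),(166,150),(265,155),(183,20),(286,28)]: print(p,W[p[1],p[0]].round(4))
E
```

```text
table z -0.00012054767706615177
[221. 132.] 23247 [734.  184.1] [242.1 532.6] 83.2 [0.126 0.131]
[458.  66.] 16187 [ 917.3 -394.2] [506.  163.7] 89.9 [0.07  0.115]
[88. 69.] 1431 [929.1 526.4] [225.  163.2] 8.7 [0.025 0.031]
[69. 50.] 135 [985.1 582.6] [55.4 28.9] 17.4 [0.014 0.018]
[94. 75.] 102 [917.3 516.8] [47.7 33.1] 76.4 [0.014 0.017]
[98. 84.] 63 [894.6 506. ] [16.9 39.3] 18.3 [0.015 0.018]
[  7. 115.] 783 [781.8 709.3] [ 16.8 140.2] 81.7 [0.04  0.077]
[112.  95.] 86 [865.8 469.5] [20.5 41.5] 56.6 [0.015 0.017]
[429. 145.] 744 [ 724. -328.] [151.5  44.2] 35.6 [0.018 0.022]
[114. 178.] 1187 [629.2 420.9] [56.  63.1] 55.1 [0.128 0.199]
[375. 178.] 650 [ 648.6 -183.9] [68.7 67.6] 89.0 [0.025 0.028]
[  6. 224.] 315 [544.9 691.5] [79.1 37.5] 6.5 [0.026 0.031]
[441. 225.] 543 [ 531.5 -329.7] [48.9 48.5] 22.6 [0.056 0.06 ]
[115. 250.] 710 [469.  418.1] [70.  69.2] 89.3 [0.059 0.084]
[317. 252.] 812 [469.4 -38.9] [84.9 54.2] 71.3 [0.025 0.028]
[377. 256.] 837 [ 459.4 -182.1] [84.4 54.8] 22.3 [0.025 0.029]
[431. 279.] 905 [ 405.8 -305.4] [84.3 57.3] 6.0 [0.025 0.029]
[298. 307.] 853 [3
[... 3079 characters left out ...]
', '112', '115', '114', '115', '71', '70', '68', '104', '1', '-0', '3', '-2']
246 ['-1', '-3', '1', '1', '-2', '-4', '0', '0', '-4', '99', '102', '96', '95', '97', '97', '95', '98', '82', '92', '101', '109', '115', '116', '113', '116', '114', '-2', '-1', '-0']
252 ['-3', '1', '-3', '-3', '0', '-1', '2', '1', '-1', '-3', '-2', '-5', '-1', '3', '-4', '-0', '-1', '-2', '1', '-8', '4', '-3', '1', '3', '3', '4', '1', '-4', '-5']
(152, 234) [0.4991 0.3261 0.1163]
(258, 247) [0.4711 0.0956 0.1124]
(190, 246) [0.4746 0.2457 0.1003]
(220, 248) [0.4703 0.1798 0.0992]
(166, 150) [0.7261 0.3316 0.0012]
(265, 155) [0.6763 0.0813 0.1225]
(183, 20) [1.0799 0.3008 0.0019]
(286, 28) [ 1.0609  0.0309 -0.0018]
```

View pics/cropcase.png

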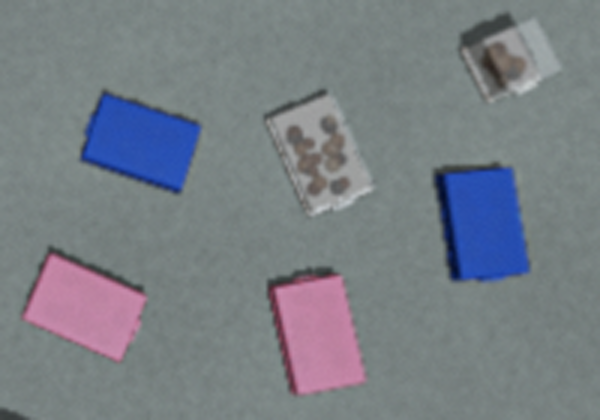

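View pics/cropdr.png

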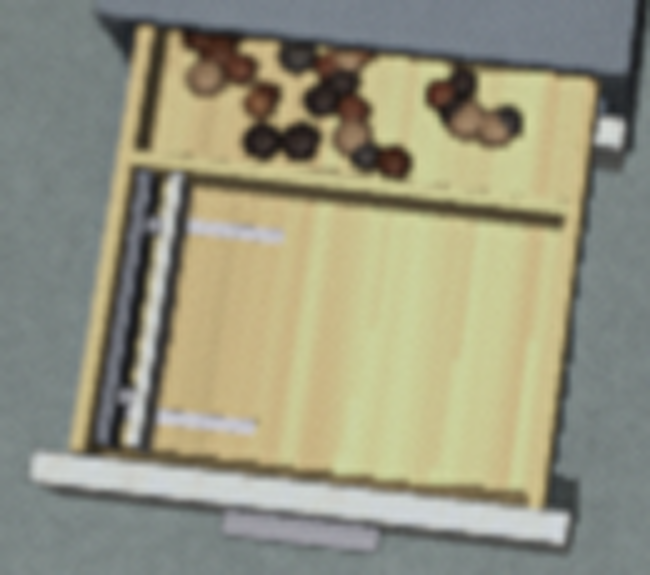

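The crop shows the clear stone case at crop (318,152), which is top pixel (377,256), and it fits the description. The drawer crop shows the white side plate running from (175,180) to (138,440), a little way off the left wall.

```bash
python3 - <<'E'
from h import *
from scipy.optimize import minimize
c=viewer.calibration("wrist");print(np.round(c["hand_eye"],3).tolist())
for n in ("top","scene"):
    z=np.load(n+"0.npz");W=z["W"].reshape(-1,3)
    B=(W[:,0]>.4)&(W[:,0]<1.15)&(W[:,1]>-.03)&(W[:,1]<.38)
    # front panel top
    p=W[B&(W[:,2]>.109)&(W[:,2]<.119)&(W[:,0]<.54)]
    r=cv2.minAreaRect((p[:,:2]*1000).astype(np.float32));print(n,"panel",len(p),[np.round(x,1) for x in r])
    t=W[B&(W[:,2]>.124)&(W[:,2]<.137)]
    r2=cv2.minAreaRect((t[:,:2]*1000).astype(np.float32));print("cabtop",len(t),[np.round(x,1) for x in r2])
    vx=np.linalg.svd(p[:,:2]-p[:,:2].mean(0),full_matrices=False)[2][0]; vx*=np.sign(vx[1]); yaw=np.arctan2(-vx[0],vx[1]);print("yaw",np.degrees(yaw))
    X=np.array([np.cos(yaw),np.sin(yaw)]);Y=np.array([-X[1],X[0]])
    m=p[:,:2].mean(0); a=(p[:,:2]-m)@X;b=(p[:,:2]-m)@Y
    # panel centre: pull edge is 12+7 in front of it
    ctr=m+X*(np.percentile(a,2)+np.percentile(a,98))/2+Y*(np.percentile(b,.5)+np.percentile(b,99.5))/2
    print("extent",np.percentile(a,[2,98]),np.percentile(b,[.5,99.5])); pull=ctr-19e-3*X; print("pull",pull)
    l=np.stack([(W[:,:2]-pull)@X,(W[:,:2]-pull)@Y],1)*1000
    q=(l[:,0]>35)&(l[:,0]<155)&(l[:,1]>20)&(l[:,1]<92)&(W[:,2]>.095)&(W[:,2]<.106)
    print("plate y hist",np.histogram(l[q,1],np.arange(20,96,4)))
    q=(l[:,1]>-90)&(l[:,1]<30)&(l[:,0]>120)&(l[:,0]<200)&(W[:,2]>.097)&(W[:,2]<.108)
    print("divider x hist",np.histogram(l[q,0],np.arange(120,200,4)))
E
```

```text
[[0.001, 0.956, 0.292, 0.082], [1.0, -0.001, 0.0, 0.001], [0.001, 0.292, -0.956, -0.15], [0.0, 0.0, 0.0, 1.0]]
top panel 700 [array([499.4, 212.1]), array([237.7,  37.5]), np.float64(83.5)]
cabtop 13199 [array([842.8, 171. ]), array([242. , 313.4]), np.float64(83.1)]
yaw -6.734293148518868
extent [-0.00672818  0.0069077 ] [-0.11641718  0.11797819]
pull [0.46934118 0.21475102]
plate y hist (array([ 0,  0,  0,  0,  0,  0,  0,  0,  0,  0,  0,  0,  0, 24, 98, 13,  0,
       66]), array([20, 24, 28, 32, 36, 40, 44, 48, 52, 56, 60, 64, 68, 72, 76, 80, 84,
       88, 92]))
divider x hist (array([ 0,  0,  0,  0,  0,  0,  0,  0,  0,  1, 95, 71,  0,  0,  0,  0,  0,
        0,  0]), array([120, 124, 128, 132, 136, 140, 144, 148, 152, 156, 160, 164, 168,
       172, 176, 180, 184, 188, 192, 196]))
scene panel 496 [array([491.6, 214.2]), array([234.5,  20.1]), np.float64(83.3)]
cabtop 16706 [array([846.1, 174. ]), array([241., 313.]), np.float64(83.5)]
yaw -6.596889230832096
extent [-0.00913916  0.0070974 ] [-0.11583538  0.11803089]
pull [0.47360678 0.21607916]
plate y hist (array([ 0,  0,  0,  0,  0,  0,  0,  0,  0,  0,  0,  0,  0,  0, 51, 46,  0,
        2]), array([20, 24, 28, 32, 36, 40, 44, 48, 52, 56, 60, 64, 68, 72, 76, 80, 84,
       88, 92]))
divider x hist (array([  0,   0,   0,   0,   0,   0,   0,   0,   0,  19,  69, 118,   4,
         0,   0,   0,   0,   0,   0]), array([120, 124, 128, 132, 136, 140, 144, 148, 152, 156, 160, 164, 168,
       172, 176, 180, 184, 188, 192, 196]))
```

Call:
send_rows:
  plan:
    - [[-1,0,-0.2,0,-0.12],[-1,0,-0.4,0,-0.24],[-1,0.05,-0.6,0,-0.36],[-1,0.1,-0.8,0,-0.48],[-1,0.15,-1,0,-0.6],[-1,0.2,-1,0,-0.72],[-1,0.3,-1,0,-0.84],[-1,0.4,-1,0,-0.96],[-1,0.4,-1,0,-1]]

```text
t: 0.85
tool_pos: [0.3481, 0.3371, 0.2354]
orientation: [2.159, 2.281, 0.001]
force: [0.2, 0.1, -0.0]
opening: 0.0931
gripper_force: 0.0
```

Call:
send_rows:
  plan:
    - [[-1,0.1,-0.2,0,-0.12],[-1,0.2,-0.4,0,-0.24],[-1,0.3,-0.6,0,-0.36],[-1,0.35,-0.8,0,-0.48],[-1,0.4,-1,0,-0.6],[-1,0.4,-1,0,-0.7]]

```text
t: 1.35
tool_pos: [0.4266, 0.1328, 0.2352]
orientation: [2.832, 1.354, -0.002]
force: [0.5, -0.7, 0.9]
opening: 0.0928
gripper_force: 0.0
```

Call:
send_rows:
  plan:
    - [[-1,0,-0.2,0,-0.12],[-1,0,-0.4,0,-0.24],[-1,0,-0.6,0,-0.36],[-1,0,-0.8,0,-0.44],[-1,0,-1,-0.1,-0.46],[-1,0,-1,-0.2,-0.46],[-1,0,-1,-0.2,-0.46],[-1,0,-1,-0.2,-0.46]]

```text
t: 2.02
tool_pos: [0.4245, -0.0619, 0.1945]
orientation: [-3.071, -0.654, 0.005]
force: [-0.1, 0.4, 0.3]
opening: 0.0932
gripper_force: 0.0
```

```bash
python3 - <<'E'
from h import *
im,d,W=cloud("wrist"); cv2.imwrite("pics/w1.png",im)
s=telemetry.read_state(); print(s["t"],np.round(s["tool_pos"],4),np.round(R.from_rotvec(s["orientation"]).as_matrix()[:,1],3),np.round(s["q"],3))
Z=W[...,2]; m=((Z>.012)&(Z<.04)).astype(np.uint8); n,l,st,ce=cv2.connectedComponentsWithStats(m)
for i in range(1,n):
    if st[i,4]>500:
        q=W[l==i]; r=cv2.minAreaRect((q[:,:2]*1000).astype(np.float32)); print(ce[i].round(),st[i,4],[np.round(x,1) for x in r],np.median(q[:,2]))
E
```

```text
2.0667 [ 0.4254 -0.0614  0.1957] [ 0.409 -0.913 -0.001] [-0.263 -0.326  1.988  0.     1.481  0.887]
[510.  24.] 3798 [array([ 640.4, -185.7]), array([46.7, 70.9]), np.float64(26.9)] 0.02661633489738116
[ 69. 115.] 1140 [array([407.9, 146.8]), array([72.6, 72.1]), np.float64(21.2)] 0.012706145301512345
[274. 131.] 5934 [array([471.1, -35. ]), array([85.8, 54.5]), np.float64(71.3)] 0.026635815047923173
[408. 202.] 5161 [array([ 460.9, -178.5]), array([85.5, 54.9]), np.float64(22.7)] 0.02664209271641199
[551. 199.] 831 [array([ 527.9, -306.2]), array([47.4, 12.8]), np.float64(10.1)] 0.02485993731878866
[179. 231.] 4351 [array([342.9,   7.7]), array([84.7, 54.9]), np.float64(66.9)] 0.02640314251741388
[483. 280.] 2362 [array([ 413.6, -301.2]), array([72.7, 55.8]), np.float64(5.4)] 0.026452663229016793
[337. 305.] 2974 [array([ 330.8, -168.6]), array([74.5, 54. ]), np.float64(10.8)] 0.02649380635068832
[146. 413.] 523 [array([104.4, -31. ]), array([32.9, 81.7]), np.float64(27.4)] 0.012684217841837597
```

Call:
send_rows:
  plan:
    - [[-1,0.06,-0.2,-0.1,-0.03],[-1,0.12,-0.4,-0.2,-0.03],[-1,0.17,-0.59,-0.3,-0.03],[-1,0.17,-0.59,-0.45,-0.03],[-1,0.17,-0.59,-0.6,-0.03],[-1,0.17,-0.59,-0.7,-0.03],[-1,0.17,-0.59,-0.8,-0.03],[-1,0.17,-0.59,-0.87,-0.03],[-1,0.17,-0.59,-0.875,-0.03]]
  force: 15

```text
t: 2.82
tool_pos: [0.4591, -0.1779, 0.0188]
orientation: [-3.079, -0.611, 0.004]
force: [-0.5, 0.1, -0.5]
opening: 0.0929
gripper_force: 0.0
```

Call:
send_rows:
  plan:
    - [[1,0,0,0,0],[1,0,0,0,0],[1,0,0,0,0],[1,0,0,0,0],[1,0,0,0,0],[1,0,0,0,0],[1,0,0,0,0],[1,0,0,0,0]]

```text
t: 3.48
tool_pos: [0.4601, -0.1802, 0.0213]
orientation: [3.082, 0.607, 0.001]
force: [-1.7, 1.3, 4.8]
opening: 0.0559
gripper_force: 15.0
```

Call:
send_rows:
  plan:
    - [[1,0,0,0.1,0],[1,0,0,0.25,0],[1,0,0,0.4,0],[1,0,0.05,0.6,0],[1,0,0.15,0.8,-0.08],[1,0.05,0.3,1,-0.16],[1,0.1,0.45,1,-0.24],[1,0.15,0.6,1,-0.32],[1,0.2,0.8,1,-0.4],[1,0.25,1,1,-0.485],[1,0.25,1,1,-0.485]]

```text
t: 4.4
tool_pos: [0.51, 0.0266, 0.22]
orientation: [-3.132, 0.191, 0.001]
force: [0.5, -0.4, -3.7]
opening: 0.056
gripper_force: 15.0
```

Call:
send_rows:
  plan:
    - [[1,0.05,0.15,0,0],[1,0.1,0.3,0,0],[1,0.15,0.5,0,0],[1,0.2,0.7,0,0],[1,0.25,0.85,0,0],[1,0.25,0.92,0,0],[1,0.25,0.94,0,0],[1,0.25,0.94,0,0],[1,0.25,0.94,0,0]]

```text
t: 5.15
tool_pos: [0.5592, 0.2069, 0.22]
orientation: [3.135, -0.186, -0.002]
force: [-0.1, -0.5, -2.6]
opening: 0.0557
gripper_force: 15.0
```

```bash
python3 - <<'E'
from h import *
im,d,W=cloud("wrist"); cv2.imwrite("pics/w2.png",im)
s=telemetry.read_state(); M=R.from_rotvec(s["orientation"]).as_matrix(); print(s["t"],np.round(s["tool_pos"],4),np.round(M[:,1],3),np.degrees(np.arctan2(M[1,1],M[0,1])),np.round(s["q"],3),s["opening"],s["force"])
np.savez("w2.npz",im=im,W=W)
E
```

```text
5.2 [0.5594 0.2065 0.2202] [-0.119 -0.993  0.001] -96.84100426684631 [ 2.680e-01  1.290e-01  1.518e+00 -1.000e-03  1.496e+00  1.958e+00] 0.055507278639659395 [-0.4314734  -0.23259788 -2.58561561]
```

View pics/w2.png

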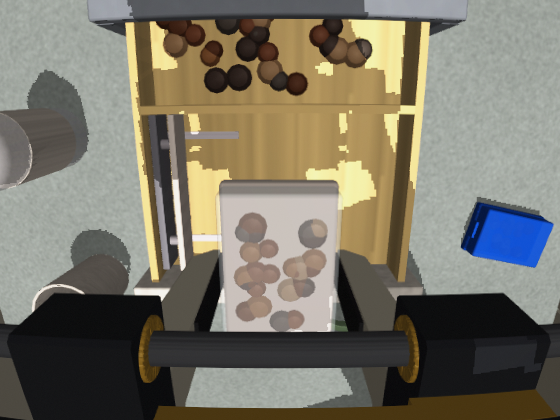

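The wrist view shows the case at (280,255) between the fingers, the drawer, and the plate at (180,190). It also shows two light strips on the floor at (210,135) and (205,238). I'll check the height of the strips and refine the drawer geometry.

```bash
python3 - <<'E'
from h import *
z=np.load("w2.npz");W=z["W"]
for (a,b,c,d) in [(132,138,200,236),(236,240,194,214),(150,170,200,236),(190,210,195,215)]:
    q=W[a:b,c:d].reshape(-1,3);print("z",np.nanmedian(q[:,2]),np.nanpercentile(q[:,2],[10,90]))
w=W.reshape(-1,3); w=w[~np.isnan(w[:,0])]
yaw=np.radians(-6.8);X=np.array([np.cos(yaw),np.sin(yaw)]);Y=np.array([-X[1],X[0]]);pull=np.array([.4715,.2155])
l=np.stack([(w[:,:2]-pull)@X,(w[:,:2]-pull)@Y],1)*1000
q=(l[:,1]>-80)&(l[:,1]<60)&(l[:,0]>140)&(l[:,0]<190)&(w[:,2]>.100)&(w[:,2]<.109)
print("divider x",np.percentile(l[q,0],[2,50,98]),q.sum(),"slope deg",np.degrees(np.polyfit(l[q,1],l[q,0],1)[0]))
q=(l[:,0]>60)&(l[:,0]<150)&(l[:,1]>-120)&(l[:,1]<-70)&(w[:,2]>.1)&(w[:,2]<.109);print("right wall y",np.percentile(l[q,1],[2,50,98]),"slope",np.degrees(np.polyfit(l[q,0],l[q,1],1)[0]))
q=(l[:,0]>60)&(l[:,0]<150)&(l[:,1]<120)&(l[:,1]>92)&(w[:,2]>.1)&(w[:,2]<.109);print("left wall y",np.percentile(l[q,1],[2,50,98]))
q=(l[:,0]>60)&(l[:,0]<150)&(l[:,1]<90)&(l[:,1]>30)&(w[:,2]>.098)&(w[:,2]<.104);print("plate y",np.percentile(l[q,1],[2,50,98]),q.sum(),"slope",np.degrees(np.polyfit(l[q,0],l[q,1],1)[0]))
q=(l[:,0]>60)&(l[:,0]<150)&(l[:,1]<90)&(l[:,1]>30)&(w[:,2]>.08)&(w[:,2]<.098);print("plate face pts y",np.percentile(l[q,1],[2,10,50,98]),q.sum())
q=(w[:,2]>.125)&(w[:,2]<.20)&(abs(l[:,1])<120)&(l[:,0]>180);print("cab front",np.percentile(l[q,0],[0.5,2]))
q=(l[:,0]>20)&(l[:,0]<160)&(abs(l[:,1])<150)&(w[:,2]>.2)&(w[:,2]<.24)
r=cv2.minAreaRect((w[q,:2]*1000).astype(np.float32));
E
```

```text
z 0.07239920045486253 [0.07139554 0.07344013]
z 0.07224465559709509 [0.07127596 0.07294355]
z 0.0716380830664744 [0.07080621 0.07258414]
z 0.07173753834157179 [0.07083191 0.07256847]
divider x [160.05784699 163.04929246 165.85859768] 1700 slope deg 0.01013210126273454
right wall y [-101.78970359  -97.75854353  -95.31584909] slope -0.0792935031472121
left wall y [ 94.17492102 103.53425914 107.97487801]
plate y [78.92723911 81.17858674 84.29094864] 847 slope 0.5472946240834116
plate face pts y [78.79254805 78.97719539 79.38295927 89.12670487] 672
cab front [219.23447217 219.45600328]
```

Call:
send_rows:
  plan:
    - [[1,0.03,0,-0.1,0],[1,0.06,-0.01,-0.2,0],[1,0.06,-0.01,-0.3,0],[1,0.06,-0.01,-0.4,0],[1,0.06,-0.01,-0.5,0],[1,0.06,-0.01,-0.57,0],[1,0.06,-0.01,-0.61,0],[1,0.06,-0.01,-0.62,0],[1,0.06,-0.01,-0.625,0],[1,0.06,-0.01,-0.63,0],[1,0.06,-0.01,-0.63,0]]

```text
t: 6.12
tool_pos: [0.5726, 0.2061, 0.096]
orientation: [-3.135, 0.186, -0.003]
force: [0.4, -0.4, -2.9]
opening: 0.056
gripper_force: 15.0
```

Call:
send_rows:
  plan:
    - [[1,0,0,-0.004,0],[1,0,0,-0.008,0],[1,0,0,-0.008,0],[1,0,0,-0.008,0]]

```text
t: 6.45
tool_pos: [0.5718, 0.2061, 0.0932]
orientation: [-3.136, 0.186, -0.0]
force: [-0.7, 0.0, -3.4]
opening: 0.0561
gripper_force: 15.0
```

Call:
send_rows:
  plan:
    - [[1,0.02,-0.002,-0.004,0],[1,0.04,-0.005,-0.006,0],[1,0.06,-0.007,-0.006,0],[1,0.07,-0.008,-0.006,0],[1,0.07,-0.008,-0.006,0],[1,0.07,-0.008,-0.006,0]]

```text
t: 6.95
tool_pos: [0.5866, 0.2044, 0.0923]
orientation: [-3.136, 0.186, -0.003]
force: [0.5, -0.3, 1.0]
opening: 0.056
gripper_force: 15.0
```

Call:
send_rows:
  plan:
    - [[1,0.005,-0.001,0,0],[1,0.01,-0.001,0,0],[1,0.01,-0.001,0,0]]

```text
t: 7.2
tool_pos: [0.5873, 0.2043, 0.0923]
orientation: [-3.136, 0.186, 0.001]
force: [-5.7, 0.3, 6.1]
opening: 0.0558
gripper_force: 15.0
```

Call:
send_rows:
  plan:
    - [[1,0,0,0.003,0],[1,0,0,0.003,0],[-0.3,0,0,0.003,0],[-0.4,0,0,0.003,0],[-0.4,0,0,0.003,0],[-0.4,0,0,0.003,0],[-0.4,0,0,0.05,0],[-0.4,0,0,0.15,0],[-0.4,0,0,0.3,0],[-0.4,0,0,0.45,0],[-0.4,0,0,0.5,0]]

```text
t: 8.12
tool_pos: [0.5901, 0.2047, 0.1982]
orientation: [-3.134, 0.186, -0.011]
force: [1.7, 0.3, 0.3]
opening: 0.0652
gripper_force: 0.0
```

```bash
cat > chk.py <<'E'
from h import *
import sys
im,d,W=cloud("wrist"); cv2.imwrite(f"pics/{sys.argv[1]}.png",im)
s=telemetry.read_state(); print(s["t"],np.round(s["tool_pos"],4),s["opening"],np.round(s["force"],1))
w=W.reshape(-1,3); w=w[~np.isnan(w[:,0])]
yaw=np.radians(-6.8);X=np.array([np.cos(yaw),np.sin(yaw)]);Y=np.array([-X[1],X[0]]);pull=np.array([.4715,.2155])
L=lambda p:np.stack([(p[:,:2]-pull)@X,(p[:,:2]-pull)@Y],1)*1000
l=L(w); print("tcp local",L(np.array([s["tool_pos"]])))
q=(l[:,1]>-80)&(l[:,1]<10)&(l[:,0]>130)&(l[:,0]<200)&(w[:,2]>.1015)&(w[:,2]<.109); print("divider",np.percentile(l[q,0],[2,50,98]))
v=W[...,2]; lw=L(W.reshape(-1,3)).reshape(*v.shape,2)
m=((v>.089)&(v<.0995)&(lw[...,0]>30)&(lw[...,0]<158)&(lw[...,1]>-95)&(lw[...,1]<77.+(10 if len(sys.argv)>2 else 0))).astype(np.uint8)
m=cv2.morphologyEx(m,cv2.MORPH_OPEN,np.ones((5,5)))
n,lab,st,ce=cv2.connectedComponentsWithStats(m)
i=1+np.argmax(st[1:,4]); r=cv2.minAreaRect(lw[lab==i].astype(np.float32)); print("case local",ce[i].round(),st[i,4],[np.round(x,1) for x in r])
q=(l[:,0]>60)&(l[:,0]<150)&(l[:,1]<92)&(l[:,1]>30)&(w[:,2]>.0995)&(w[:,2]<.104);print("plate y",np.percentile(l[q,1],[2,50,98]),q.sum())
E
python3 chk.py w3
```

```text
8.1667 [0.5906 0.2049 0.1988] 0.06516859087097812 [0.4 0.9 1.8]
tcp local [[119.54010904   3.57299331]]
divider [160.90982273 163.85705508 166.76072355]
case local [280. 213.] 7470 [array([118. ,   3.3]), array([79.5, 54.3]), np.float64(0.0)]
plate y [79.15965228 81.47658873 84.23186807] 649
```

View pics/w3.png

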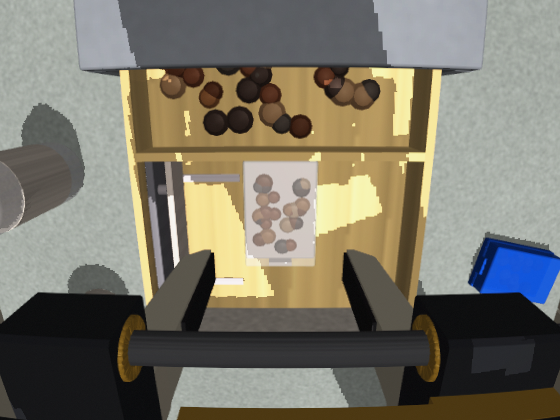

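The case lies flat at (280,213), against the divider and square, with the plate at about (175,215). Next I'll close the fingers and lower them to the right of the case.

Call:
send_rows:
  plan:
    - [[1,-0.02,-0.1,0,0],[1,-0.03,-0.2,0,0],[1,-0.04,-0.27,0,0],[1,-0.04,-0.27,-0.1,0],[1,-0.04,-0.27,-0.2,0],[1,-0.04,-0.27,-0.3,0],[1,-0.04,-0.27,-0.4,0],[1,-0.04,-0.27,-0.48,0],[1,-0.04,-0.27,-0.515,0],[1,-0.04,-0.27,-0.515,0],[1,-0.04,-0.27,-0.515,0]]

```text
t: 9.08
tool_pos: [0.5796, 0.1499, 0.0885]
orientation: [3.136, -0.187, -0.001]
force: [0.0, 0.0, -0.0]
opening: 0.0011
gripper_force: 0.0
```

Call:
send_rows:
  plan:
    - [[1,0.002,0.015,0,0],[1,0.004,0.03,0,0],[1,0.006,0.045,0,0],[1,0.007,0.06,0,0],[1,0.009,0.075,0,0],[1,0.011,0.09,0,0],[1,0.012,0.1,0,0],[1,0.012,0.1,0,0]]

```text
t: 9.75
tool_pos: [0.582, 0.1707, 0.0887]
orientation: [-3.136, 0.185, 0.0]
force: [-0.8, -0.2, -0.0]
opening: 0.0006
gripper_force: 0.1
```

Call:
send_rows:
  plan:
    - [[1,0.002,0.015,0.015,0],[1,0.004,0.03,0.015,0],[1,0.006,0.05,0.015,0],[1,0.008,0.07,0.015,0],[1,0.009,0.08,0.015,0],[1,0.011,0.09,0.015,0],[1,0.012,0.1,0.015,0],[1,0.012,0.1,0.015,0]]

```text
t: 10.42
tool_pos: [0.5845, 0.1906, 0.0918]
orientation: [-3.136, 0.185, -0.0]
force: [0.2, -0.9, -1.0]
opening: 0.0005
gripper_force: 0.6
```

```bash
python3 chk.py w4
```

```text
10.4667 [0.5845 0.1904 0.0918] 0.0006140134441780656 [ 0.5 -1.4 -0.8]
tcp local [[115.16969502 -11.55374936]]
divider [162.57754101 165.90287464 168.71165189]
case local [160. 250.] 8497 [array([124.8,  36.4]), array([66.7, 47.3]), np.float64(0.6)]
plate y [37.97601224 81.07357754 84.26224915] 1607
```

Call:
send_rows:
  plan:
    - [[1,0.002,0.015,0,0],[1,0.004,0.03,0,0],[1,0.006,0.045,0,0],[1,0.008,0.06,0,0],[1,0.009,0.07,0,0],[1,0.01,0.08,0,0],[1,0.01,0.08,0,0]]

```text
t: 11.05
tool_pos: [0.5866, 0.2067, 0.0919]
orientation: [-3.136, 0.185, -0.0]
force: [0.2, -1.0, -1.8]
opening: 0.0007
gripper_force: 0.6
```

Call:
send_rows:
  plan:
    - [[1,0.001,0.005,0,0],[1,0.001,0.01,0,0],[1,0.002,0.015,0,0],[1,0.002,0.015,0,0]]

```text
t: 11.38
tool_pos: [0.587, 0.2093, 0.0919]
orientation: [-3.136, 0.186, -0.0]
force: [-0.3, -0.8, -1.0]
opening: 0.0006
gripper_force: 0.6
```

Call:
send_rows:
  plan:
    - [[1,0.001,0.005,0,0],[1,0.001,0.01,0,0],[1,0.002,0.015,0,0],[1,0.002,0.015,0,0]]

```text
t: 11.72
tool_pos: [0.5874, 0.2124, 0.0919]
orientation: [-3.136, 0.186, -0.0]
force: [-0.4, -1.5, -0.8]
opening: 0.0004
gripper_force: 0.7
```

Call:
send_rows:
  plan:
    - [[1,0,0.003,0,0],[1,0.001,0.006,0,0],[1,0.001,0.006,0,0]]

```text
t: 11.97
tool_pos: [0.5875, 0.2134, 0.0918]
orientation: [-3.136, 0.186, -0.0]
force: [0.6, -1.9, -1.2]
opening: 0.0002
gripper_force: 0.8
```

Call:
send_rows:
  plan:
    - [[1,0,0.003,0,0],[1,0.001,0.006,0,0],[1,0.001,0.006,0,0]]

```text
t: 12.22
tool_pos: [0.5877, 0.2146, 0.0918]
orientation: [-3.136, 0.186, 0.0]
force: [-0.2, -2.4, -0.7]
opening: 0.0003
gripper_force: 0.9
```

Call:
send_rows:
  plan:
    - [[1,0,0.003,0,0],[1,0.001,0.006,0,0],[1,0.001,0.006,0,0]]

```text
t: 12.47
tool_pos: [0.5879, 0.2158, 0.0918]
orientation: [3.136, -0.186, -0.0]
force: [-1.2, -2.3, -0.3]
opening: 0.0003
gripper_force: 1.0
```

Call:
send_rows:
  plan:
    - [[1,0,0.003,0,0],[1,0.001,0.006,0,0],[1,0.001,0.006,0,0]]

```text
t: 12.72
tool_pos: [0.588, 0.217, 0.0918]
orientation: [3.136, -0.186, -0.0]
force: [-1.6, -1.7, -0.4]
opening: 0.0006
gripper_force: 1.2
```

```bash
python3 chk.py w5 1
```

```text
12.7667 [0.588  0.217  0.0918] 0.00040141478941518025 [-0.9 -1.6  0.1]
tcp local [[115.53958992  15.29063763]]
divider [162.64339308 165.97603918 168.76628451]
case local [179. 248.] 12542 [array([124.5,  59.7]), array([54.4, 67.1]), np.float64(89.9)]
plate y [86.89628087 89.12421053 91.87549075] 1565
```

Call:
send_rows:
  plan:
    - [[1,0,0.003,0,0],[1,0,0.004,0,0],[1,0,0.004,0,0]]

```text
t: 13.02
tool_pos: [0.5881, 0.2173, 0.0918]
orientation: [3.135, -0.186, -0.0]
force: [-0.5, -5.6, -1.2]
opening: 0.0005
gripper_force: 2.4
```

Call:
send_rows:
  plan:
    - [[1,0,0.003,0,0],[1,0,0.004,0,0],[1,0,0.004,0,0]]

```text
t: 13.27
tool_pos: [0.5881, 0.2176, 0.0917]
orientation: [3.135, -0.186, -0.001]
force: [-1.6, -7.1, -0.6]
opening: 0.0004
gripper_force: 3.7
```

Call:
send_rows:
  plan:
    - [[1,0,0.003,0,0],[1,0,0.003,0,0],[1,0,0.003,0,0]]

```text
t: 13.52
tool_pos: [0.5881, 0.2178, 0.0917]
orientation: [3.134, -0.187, -0.001]
force: [-1.0, -8.9, 1.7]
opening: -0.0
gripper_force: 4.5
```

Call:
send_rows:
  plan:
    - [[1,0,-0.01,0,0],[1,-0.005,-0.04,0,0],[1,-0.01,-0.08,0.05,0],[1,-0.01,-0.1,0.2,0],[1,-0.01,-0.1,0.35,0],[1,-0.01,-0.1,0.5,0],[1,-0.05,-0.1,0.55,0],[1,-0.1,-0.1,0.6,0],[1,-0.1,-0.1,0.6,0],[1,-0.1,-0.1,0.6,0]]

```text
t: 14.35
tool_pos: [0.5686, 0.1992, 0.2134]
orientation: [-3.135, 0.186, -0.004]
force: [0.9, 0.1, -0.7]
opening: 0.0007
gripper_force: 0.0
```

```bash
python3 chk.py w6 1
```

```text
14.4 [0.5683 0.199  0.2121] 0.000716238815975253 [-0.5 -0.   0. ]
tcp local [[98.07458132 -4.8869114 ]]
divider [162.86197113 165.68715507 168.56227114]
case local [196. 180.] 6989 [array([119. ,  59.8]), array([78. , 54.3]), np.float64(0.1)]
plate y [63.93954353 89.46303195 91.87882521] 707
```

View pics/w6.png

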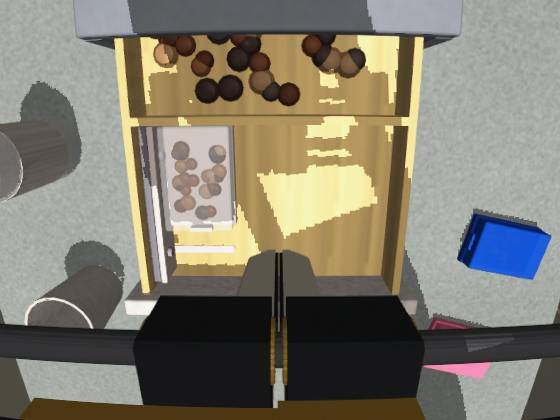

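The case at (196,178) sits against the pressed-back plate and the divider. I'll nudge it gently at its front end to be sure it's seated.

Call:
send_rows:
  plan:
    - [[1,-0.06,0.1,0,0],[1,-0.12,0.2,0,0],[1,-0.17,0.3,0,0],[1,-0.19,0.335,0,0],[1,-0.19,0.335,-0.1,0],[1,-0.19,0.335,-0.2,0],[1,-0.19,0.335,-0.3,0],[1,-0.19,0.335,-0.4,0],[1,-0.19,0.335,-0.5,0],[1,-0.19,0.335,-0.56,0],[1,-0.19,0.335,-0.585,0],[1,-0.19,0.335,-0.585,0]]

```text
t: 15.4
tool_pos: [0.5292, 0.2654, 0.0929]
orientation: [3.135, -0.186, -0.005]
force: [1.0, -0.6, 0.1]
opening: 0.0002
gripper_force: 0.0
```

Call:
send_rows:
  plan:
    - [[1,0.015,-0.002,0,0],[1,0.03,-0.004,0,0],[1,0.045,-0.005,0,0],[1,0.06,-0.007,0,0],[1,0.065,-0.008,0,0],[1,0.065,-0.008,0,0]]

```text
t: 15.9
tool_pos: [0.5437, 0.2646, 0.0954]
orientation: [-3.136, 0.186, -0.001]
force: [-0.3, -0.9, 1.0]
opening: 0.001
gripper_force: 0.0
```

Call:
send_rows:
  plan:
    - [[1,0.005,0,0,0],[1,0.01,-0.001,0,0],[1,0.015,-0.002,0,0],[1,0.015,-0.002,0,0]]

```text
t: 16.23
tool_pos: [0.5462, 0.2641, 0.0948]
orientation: [-3.136, 0.186, -0.0]
force: [-0.7, 0.6, -0.1]
opening: 0.0005
gripper_force: 0.0
```

Call:
send_rows:
  plan:
    - [[1,0.003,0,0,0],[1,0.005,-0.001,0,0],[1,0.005,-0.001,0,0]]

```text
t: 16.48
tool_pos: [0.5471, 0.2639, 0.0948]
orientation: [3.136, -0.186, -0.0]
force: [-0.5, 0.8, -0.2]
opening: 0.0004
gripper_force: 0.0
```

Call:
send_rows:
  plan:
    - [[1,0.003,0,0,0],[1,0.005,-0.001,0,0],[1,0.005,-0.001,0,0]]

```text
t: 16.73
tool_pos: [0.5473, 0.264, 0.0948]
orientation: [-3.136, 0.186, 0.003]
force: [-4.9, 0.6, 2.8]
opening: 0.0005
gripper_force: 2.5
```

Call:
send_rows:
  plan:
    - [[1,-0.01,0,0,0],[1,-0.04,0.005,0,0],[1,-0.05,0.006,0.1,0],[1,-0.05,0.006,0.25,0],[1,-0.05,0.006,0.4,0],[1,-0.1,-0.03,0.5,0],[1,-0.2,-0.1,0.5,0],[1,-0.2,-0.2,0.5,0],[1,-0.2,-0.21,0.5,0],[1,-0.2,-0.21,0.5,0]]

```text
t: 17.57
tool_pos: [0.5081, 0.2211, 0.1951]
orientation: [-3.136, 0.188, -0.001]
force: [-0.1, -0.6, 0.3]
opening: 0.0005
gripper_force: 0.0
```

```bash
python3 chk.py w7 1
```

```text
17.6167 [0.5081 0.2217 0.1949] 0.0007980381543784972 [ 0.1  1.2 -0.4]
tcp local [[35.58819793 10.53388839]]
divider [162.28444334 165.18555558 168.50996858]
case local [206.  94.] 9607 [array([118.6,  59.8]), array([54.4, 78.7]), np.float64(89.9)]
plate y [65.23846962 89.53849453 91.9040842 ] 1004
```

View pics/w7.png

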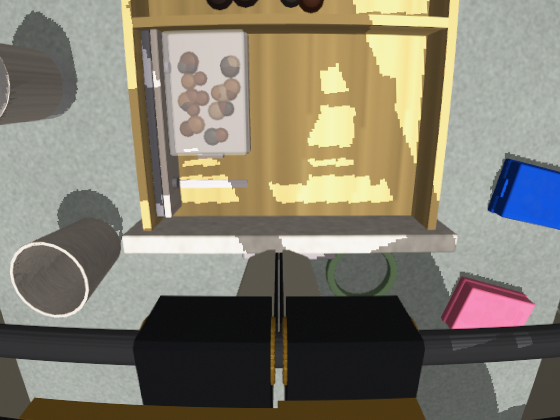

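The case at (206,94) is square against the divider and the fully pressed plate. Next I'll go to the front of the pull.

Call:
send_rows:
  plan:
    - [[1,-0.1,0,0,0],[1,-0.2,0,0,0],[1,-0.3,0,0,0],[1,-0.34,0,0,0],[1,-0.34,0,-0.1,0],[1,-0.34,0,-0.2,0],[1,-0.34,0,-0.3,0],[1,-0.34,0,-0.4,0],[1,-0.34,0,-0.47,0],[1,-0.34,0,-0.49,0],[1,-0.34,0,-0.49,0]]

```text
t: 18.53
tool_pos: [0.4393, 0.2218, 0.0954]
orientation: [3.135, -0.185, -0.004]
force: [0.1, 0.6, 0.8]
opening: 0.0007
gripper_force: 0.0
```

Call:
send_rows:
  plan:
    - [[1,0.02,-0.002,0,0],[1,0.04,-0.005,0,0],[1,0.06,-0.007,0,0],[1,0.075,-0.009,0,0],[1,0.09,-0.011,0,0],[1,0.1,-0.012,0,0],[1,0.105,-0.013,0,0],[1,0.11,-0.013,0,0],[1,0.115,-0.014,0,0],[1,0.12,-0.014,0,0],[1,0.125,-0.015,0,0],[1,0.13,-0.015,0,0]]

```text
t: 19.53
tool_pos: [0.465, 0.2188, 0.0967]
orientation: [3.136, -0.186, -0.004]
force: [-6.7, -1.7, 6.1]
opening: 0.0002
gripper_force: 3.8
```

Call:
send_rows:
  plan:
    - [[1,0.005,-0.001,0,0],[1,0.012,-0.001,0,0],[1,0.02,-0.002,0,0],[1,0.03,-0.004,0,0],[1,0.042,-0.005,0,0],[1,0.056,-0.007,0,0],[1,0.072,-0.009,0,0],[1,0.088,-0.01,0,0],[1,0.104,-0.012,0,0],[1,0.12,-0.014,0,0],[1,0.136,-0.016,0,0],[1,0.152,-0.018,0,0],[1,0.168,-0.02,0,0],[1,0.184,-0.022,0,0],[1,0.2,-0.024,0,0],[1,0.216,-0.026,0,0],[1,0.232,-0.028,0,0],[1,0.248,-0.03,0,0],[1,0.264,-0.031,0,0],[1,0.28,-0.033,0,0]]

```text
t: 21.2
tool_pos: [0.5209, 0.2123, 0.0967]
orientation: [3.136, -0.185, -0.005]
force: [-9.0, 0.8, 6.1]
opening: 0.0006
gripper_force: 3.9
```

Call:
send_rows:
  plan:
    - [[1,0.016,-0.002,0,0],[1,0.032,-0.004,0,0],[1,0.048,-0.006,0,0],[1,0.064,-0.008,0,0],[1,0.08,-0.01,0,0],[1,0.096,-0.011,0,0],[1,0.112,-0.013,0,0],[1,0.128,-0.015,0,0],[1,0.144,-0.017,0,0],[1,0.16,-0.019,0,0],[1,0.176,-0.021,0,0],[1,0.192,-0.023,0,0],[1,0.208,-0.025,0,0],[1,0.224,-0.027,0,0],[1,0.24,-0.029,0,0],[1,0.256,-0.031,0,0],[1,0.272,-0.032,0,0],[1,0.288,-0.034,0,0],[1,0.304,-0.036,0,0],[1,0.32,-0.038,0,0]]

```text
t: 22.87
tool_pos: [0.5848, 0.2048, 0.0967]
orientation: [3.136, -0.185, -0.005]
force: [-7.9, 0.0, 4.8]
opening: 0.0003
gripper_force: 3.9
```

Call:
send_rows:
  plan:
    - [[1,0.016,-0.002,0,0],[1,0.032,-0.004,0,0],[1,0.048,-0.006,0,0],[1,0.064,-0.008,0,0],[1,0.08,-0.01,0,0],[1,0.096,-0.011,0,0],[1,0.112,-0.013,0,0],[1,0.128,-0.015,0,0],[1,0.144,-0.017,0,0],[1,0.16,-0.019,0,0],[1,0.176,-0.021,0,0],[1,0.192,-0.023,0,0],[1,0.208,-0.025,0,0],[1,0.222,-0.027,0,0],[1,0.235,-0.028,0,0],[1,0.246,-0.029,0,0],[1,0.255,-0.03,0,0],[1,0.262,-0.031,0,0],[1,0.268,-0.032,0,0],[1,0.274,-0.033,0,0]]

```text
t: 24.53
tool_pos: [0.6396, 0.1984, 0.0968]
orientation: [3.136, -0.185, -0.005]
force: [-7.7, 0.7, 5.2]
opening: 0.0008
gripper_force: 3.8
```

```bash
python3 - <<'E'
from h import *
im,d,W=cloud("wrist"); cv2.imwrite("pics/w8.png",im)
w=W.reshape(-1,3); w=w[~np.isnan(w[:,0])]
yaw=np.radians(-6.8);X=np.array([np.cos(yaw),np.sin(yaw)]);Y=np.array([-X[1],X[0]]);pull=np.array([.4715,.2155])
l=np.stack([(w[:,:2]-pull)@X,(w[:,:2]-pull)@Y],1)*1000
k=(abs(l[:,1])<110)&(l[:,0]>100)&(l[:,0]<330)
q=k&(w[:,2]>.11)&(w[:,2]<.119)&(abs(l[:,1])>45);print("panel",np.percentile(l[q,0],[2,50,98]))
q=k&(w[:,2]>.125)&(w[:,2]<.135)&(abs(l[:,1])>45);print("cab",np.percentile(l[q,0],[.5,2]))
E
```

```text
panel [190.76697716 198.34944405 204.08219262]
cab [220.36719706 221.47878864]
```

Call:
send_rows:
  plan:
    - [[1,0.006,-0.001,0,0],[1,0.012,-0.001,0,0],[1,0.018,-0.002,0,0],[1,0.024,-0.003,0,0],[1,0.03,-0.004,0,0],[1,0.036,-0.004,0,0],[1,0.042,-0.005,0,0],[1,0.048,-0.006,0,0],[1,0.053,-0.006,0,0],[1,0.057,-0.007,0,0],[1,0.06,-0.007,0,0]]

```text
t: 25.5
tool_pos: [0.6517, 0.197, 0.0968]
orientation: [3.136, -0.185, -0.004]
force: [-7.6, 0.7, 4.2]
opening: 0.0003
gripper_force: 3.8
```

Call:
send_rows:
  plan:
    - [[1,0.003,0,0,0],[1,0.006,-0.001,0,0],[1,0.009,-0.001,0,0],[1,0.012,-0.001,0,0]]

```text
t: 25.83
tool_pos: [0.654, 0.1967, 0.0968]
orientation: [3.136, -0.185, -0.005]
force: [-7.5, -0.1, 5.4]
opening: 0.0004
gripper_force: 3.8
```

Call:
send_rows:
  plan:
    - [[1,0.003,0,0,0],[1,0.006,-0.001,0,0],[1,0.009,-0.001,0,0],[1,0.012,-0.001,0,0]]

```text
t: 26.17
tool_pos: [0.6555, 0.1965, 0.0967]
orientation: [3.136, -0.185, -0.008]
force: [-15.8, 0.0, 10.5]
opening: 0.0006
gripper_force: 7.4
```

Call:
send_rows:
  plan:
    - [[1,0.003,0,0,0],[1,0.006,-0.001,0,0],[1,0.009,-0.001,0,0],[1,0.012,-0.001,0,0]]

```text
t: 26.5
tool_pos: [0.6556, 0.1965, 0.0968]
orientation: [3.135, -0.184, -0.015]
force: [-27.9, -0.8, 18.5]
opening: 0.0005
gripper_force: 13.7
```

The drawer has reached a hard stop, so it's shut. I'll back off and check.

Call:
send_rows:
  plan:
    - [[1,-0.01,0.001,0,0],[1,-0.02,0.002,0,0],[1,-0.06,0.007,0,0],[1,-0.15,0.018,0,0],[1,-0.25,0.03,0,0],[1,-0.4,0.047,0,0],[1,-0.5,0.06,0.1,0],[1,-0.6,0.07,0.3,0],[1,-0.7,0.08,0.6,0],[1,-0.7,0.08,0.6,0]]

```text
t: 27.33
tool_pos: [0.5195, 0.2126, 0.2208]
orientation: [-3.135, 0.185, -0.006]
force: [1.1, 0.1, -0.2]
opening: 0.0004
gripper_force: 0.0
```

```bash
python3 - <<'E'
from h import *
z0=np.load("top0.npz")["W"]
for n in ("wrist","scene"):
    im,d,W=cloud(n); cv2.imwrite(f"pics/{n}9.png",im)
    w=W.reshape(-1,3); w=w[~np.isnan(w[:,0])]
    yaw=np.radians(-6.8);X=np.array([np.cos(yaw),np.sin(yaw)]);Y=np.array([-X[1],X[0]]);pull=np.array([.4715,.2155])
    l=np.stack([(w[:,:2]-pull)@X,(w[:,:2]-pull)@Y],1)*1000
    k=(abs(l[:,1])<110)&(l[:,0]>100)&(l[:,0]<330)
    q=k&(w[:,2]>.11)&(w[:,2]<.119);print(n,"panel",q.sum(),np.percentile(l[q,0],[2,50,98]))
    q=k&(w[:,2]>.126)&(w[:,2]<.135);print("cab",np.percentile(l[q,0],[.5,2]))
E
```

```text
Traceback (most recent call last):
IndexError: index -1 is out of bounds for axis 0 with size 0
```

View pics/wrist9.png

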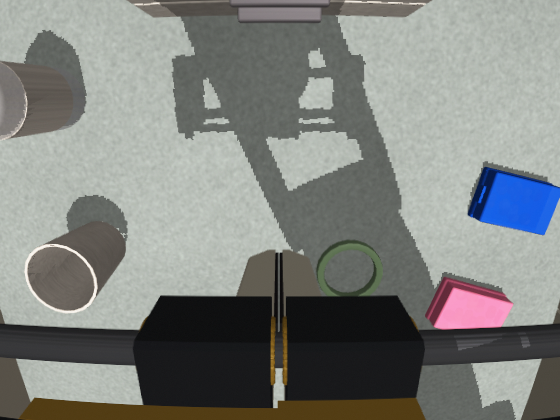

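The wrist view shows the panel and its pull at (280,10), now up at the cabinet face, with the bystanders undisturbed. I'll check the gap numerically, with one last picture.

```bash
python3 - <<'E'
from h import *
for n in ("top","scene"):
    im,d,W=cloud(n); cv2.imwrite(f"pics/{n}9.png",im)
    w=W.reshape(-1,3); w=w[~np.isnan(w[:,0])]
    yaw=np.radians(-6.8);X=np.array([np.cos(yaw),np.sin(yaw)]);Y=np.array([-X[1],X[0]]);pull=np.array([.4715,.2155])
    l=np.stack([(w[:,:2]-pull)@X,(w[:,:2]-pull)@Y],1)*1000
    k=(abs(l[:,1])<110)&(l[:,0]>100)&(l[:,0]<330)
    q=k&(w[:,2]>.109)&(w[:,2]<.12);q2=k&(w[:,2]>.126)&(w[:,2]<.135);print(n,"panel",q.sum(),np.percentile(l[q,0],[2,50,98]) if q.sum() else "","cab",np.percentile(l[q2,0],[.5,2]))
E
```

```text
top panel 384 [204.47566935 211.69536878 219.18518028] cab [218.80475372 220.61676647]
scene panel 117 [207.47173473 210.68142489 213.06040726] cab [223.33166748 225.4298338 ]
```

View pics/scene9.png

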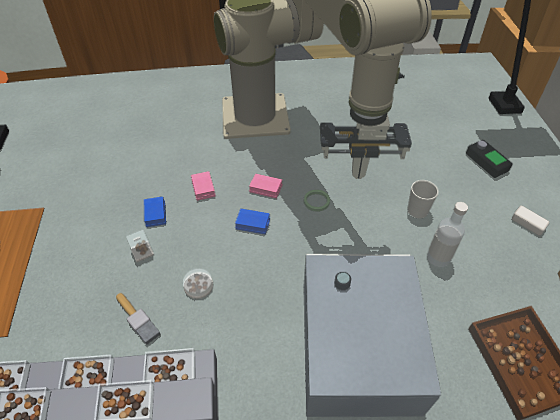

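The top camera puts the panel at 205–219 against the cabinet face at 219, so the drawer is shut. The scene view shows everything else in place and the arm clear at (365,160).

```bash
python3 -c "
from plant import order
print(order.close_job())"
```

```text
the job is handed in; nothing more can be done
None
```

The job is handed in at about 27 s: the case lay flat in the front compartment, square against the divider and the fully pressed-back side plate (9 N at most) when last seen before closing, and the drawer was slid gently shut with nothing else disturbed.

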